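# Take the framed miniature off its locked hanger and file it

### The job

Lift the framed miniature up off the hook of its hanging stand, feeling for the height at which it comes free between the hook's lip and the guard above it, and never forcing it against the stand. Carry it to the slotted storage box and stand it upright in the slot with the green pad (either face forward), gently resting on the pad before you let go. Leave everything else where it is.

Things in the scene. Friction and masses are not known exactly. Their poses are not given: they have to be found in the camera images.
- frame: Framed portrait, dark wood, 130 mm wide (its y), 190 high (z), 16 thick (x), 0.25 to 0.5 kg. Origin: centre of its underside. Front (cream mount, brass oval) faces its -x. It starts hanging upright, underside 40 mm above the table, lower back against two rubber bumpers. Its top 35 mm is clear of the stand on both sides, so it can be pinched there across its thickness from above.
- frame_top (a point): Centre of the frame's top edge, 190 mm above its underside.
- hanging_bar (a point): Middle of the brass hanging bar on the frame's back: 6 mm thick, 50 mm long along y, 24 mm behind the frame's mid-plane (+x), 95 mm above its underside, on two lugs at y = -22 and +22 mm. The clear gap between bar and frame back is 13 mm.
- rack: Steel hanging stand, fixed, under 195 mm high. Origin: on the table right below the origin of the hung frame; its axes run as the hung frame's, so the frame comes off towards the stand's -x (clear after 50 mm). Square post at x = +75 mm; base plate x = -10 to +120 mm, 170 mm wide, 12 mm thick.
- hook_seat (a point): Top of the 12 mm wide brass arm that carries the hanging bar, 132 mm above the table. A red keeper, at a height that differs each time and is not measured, has a rigid upright lip between bar and frame back (x = 13 to 18 mm of the stand), its tip 6 to 40 mm above this seat.
- post (a point): Foot of the stand's post, on the table. The red keeper on the post also carries a rigid guard over the bar, its underside always 12 mm above the lip's tip. The 6 mm bar must rise above the tip but meets the guard 6 mm later; only within those 6 mm can the frame be drawn off to the stand's -x.
- box: Grey open storage box, fixed, 98 mm (its x) by 156 mm (its y) by 75 mm high, walls and dividers 5 mm, floor 5 mm thick. Two dividers make three slots side by side along x, at x = -31, 0 and +31 mm, each 26 mm wide (x) and 146 mm long (y). Origin: centre of its underside.
- pad: Green sprung pad 22 by 140 mm, 8 mm thick, on the floor of the one free slot (which slot varies). Origin: centre of its underside, 5 mm above the table; its top is 13 mm above the table and gives up to 4 mm (about 3 N per mm) when pressed. Its x runs across the slot, y along it.
- case_a: Blue slip-case 20 x 136 x 82 mm standing in another slot of the box (top 87 mm above the table). Origin: centre of its underside. Leave alone.
- case_b: Brown slip-case 20 x 136 x 82 mm standing in another slot of the box. Origin: centre of its underside. Leave alone.
- bust: White plaster bust on a square plinth, 90 x 90 x 212 mm. Origin: underside. Leave alone.
- book_tan: Tan closed book 130 x 180 x 28 mm lying flat. Origin: underside. Leave alone.
- magnifier: Hand magnifier lying flat, lens 80 mm across, black handle to its -x, 185 mm long in all, 16 mm high. Origin: under the lens centre. Leave alone.
- pot: White ceramic pot, 72 mm across, 95 mm high. Origin: underside. Leave alone.
Things that resemble listed ones, but are neither listed nor needed, are in the scene too. Several things have the shape of the frame; the one meant has the colours described above. Leave any blue look-alike of the rack alone.

How it is judged:
By the outcome, as a careful person would: the job done as asked, in the order asked, and still so for the second after the job is handed in, with the robot touching nothing.
It also fails if it takes over 61 s, if anything falls off the work surface, if the arm or the gripper's body presses on something with over 40 N, if the wrist force passes 120 N, or if a joint passes its speed limit or range.

### The arm

A 6-joint arm with a two-finger parallel gripper is mounted at the origin on the work surface. World frame = base frame: x ahead of the robot, y to its left, z up, the work surface at z = 0. Lengths are in m, angles in rad, forces in N, time in s.
With the tool pointing down it reaches from about 0.35 to 0.875 m from the base axis. Payload 4.2 kg.
Tool frame: the origin (TCP) lies at the very end of the fingers, on their centre line; the grasp point (between the pads) lies 19 mm behind it; z points along the fingers, y is the line along which they close (so a half turn about z gives the same grasp; the last joint's range is limited). The gripper opens to 87 mm and grips with 3 to 60 N. Pads are 19 mm wide; open, the fingers measure 117 mm over their backs; the gripper's body (75 mm by 190 mm) begins 51 mm behind the grasp point.
Start: joints at [-0.872, 0.385, 0.008, 0, -1.194, -0.259], TCP at [0.266, -0.565, 0.191] pointing down, gripper open.
Joint ranges: [-3.14, 3.14], [-1.21, 2.06], [-1.07, 1.41], [-3.16, 2.05], [-2.99, -0.16], [-3.1, 3.1]. Speed limits (rad/s): [2.79, 2.79, 3.14, 3.14, 3.14, 3.14].

### API

Orientations are given as a rotation vector (axis times angle).
In Python, from bench import sense, cams, r gives the robot as it stands. The module is installed in compiled form; this text tells all that it offers.
- The arm moves only by the tool drive_tool, never from a script. Its argument "rows" is a list of rows, each a list of 3 entries, a list of its own where there are three numbers: the shift along the tool's x, y, z as a fraction of full scale, then the turn, a rotation vector about the tool's x, y, z as a fraction of full scale, then the opening, from 0 (shut) to 1 (fully open). In form: [[[tx, ty, tz], [ax, ay, az], claw], ...]. A call has exactly 5 rows; each row is the pose to reach, as a shift and turn from the pose commanded when the call began, along the tool's axes at that moment, turning the shorter way round; what a row does not reach only later rows make up. Full scale, the value 1, is 0.08 m for a shift and 360 degrees for a turn. A row lasts 1/8 s, in which the tool goes at most 62.5 mm and 10.7 degrees, less where a joint would pass 70% of its speed; a pose out of reach is approached as far as the arm can. A call with a number of a shift or a turn outside -1 to 1 is refused whole. A call with a gripper value outside its range is refused whole. The fingers move at their own pace and stop on an object; the grip force is fixed at half the most. Time passes only in rows, so rows that repeat a pose let the fingers close, or fill a call up. It gives the time, the measured TCP pose, the force, the opening and the grip force at its end, in the units of the state.
- sense(): the state, without advancing time (a new reading comes with each control period).
- cams.grab_frame(name): name is "side" or "top" or "wrist"; returns a dict with "pixels" (420x560x3 uint8, blue, green, red), "depth" (420x560 float32, m along the optical axis (not along the pixel's ray), 0 where there is no reading), "fovy" (degrees; the focal length in pixels is half the picture's height over the tangent of half this angle, whatever the lens; pixels are square), "cx", "cy" (the principal point, pixels), "view" (4x4, takes a point from world to camera coordinates). Camera axes: x right, y down, z forward; pixel columns grow to the right and rows downward; lengths in m; the calibration is good to about 2 mm. A picture is of the moment at which its call begins.
- r.close_job(): hands the job in; it is judged then, once.
The state is a dict: "time": time; "joint_positions": joint angles; "dq": joint speeds; "joint_efforts": joint torques, N m; "tcp_pos": TCP position; "orientation": TCP orientation; "ft_force": force on the tool from outside, world axes, zero at the start; "torque": the same for the moment, N m; "opening": finger opening in m; "grasp_force": force on a finger pad.
Only numpy, scipy, OpenCV 4.12 (cv2) and the standard library are available. Lean on these libraries where they do the work, as an engineer would, in place of code of your own. Each camera call takes 0.05 s, during which the arm holds its last target. There are 200 camera calls.

## Working session

There is one attempt and no reset: what is moved stays moved. The work goes in short steps, Python scripts to look and compute and a tool call to move; the robot and the scene stay as the last step left them, time stands still between calls to the robot, and variables do not carry over. Pictures are saved under pics/ and viewed, at most 10 in all, crops included, and the job is handed in when it is done.

Besides the shell and the picture viewer there is one more tool, called after "Emit:" in YAML: its name, and indented under it one key for each argument. drive_tool: Moves the arm, as the interface text tells. Shift numbers are shares of 0.08 m and turn numbers shares of 360 degrees, none past 1 either way. Its arguments: {"type":"object","properties":{"rows":{"type":"array","items":{"type":"array"}}},"required":["rows"]}

```bash
mkdir -p pics; cat > h.py <<'E'
import numpy as np, cv2
from bench import sense, cams, r
def grab(n):
    d=cams.grab_frame(n); np.savez(''+n+'.npz',**d); return d
def load(n): return dict(np.load(''+n+'.npz'))
def pts(d):
    f=d['pixels'].shape[0]/2/np.tan(np.radians(float(d['fovy']))/2)
    h,w=d['depth'].shape; u,v=np.meshgrid(np.arange(w),np.arange(h)); z=d['depth']
    c=np.stack([(u-d['cx'])*z/f,(v-d['cy'])*z/f,z],-1)
    V=np.linalg.inv(d['view']); return c@V[:3,:3].T+V[:3,3]
E
python3 - <<'E'
from h import *
a=[grab(n) for n in('top','side')]
for n,d in zip(('top','side'),a):
    cv2.imwrite(f'pics/{n}0.png',d['pixels']); V=np.linalg.inv(d['view']); print(n,V.round(3).tolist(),d['fovy'])
s=sense();print({k:np.round(v,4) for k,v in s.items()})
E
```

```text
top [[-0.016, -0.996, 0.088, 0.41], [-1.0, 0.016, -0.002, -0.015], [0.001, -0.088, -0.996, 1.594], [0.0, 0.0, 0.0, 1.0]] 48.41670985331868
side [[-0.894, -0.255, 0.368, 0.089], [-0.447, 0.522, -0.726, 0.769], [-0.007, -0.814, -0.581, 0.804], [0.0, 0.0, 0.0, 1.0]] 54.912224374064486
{'time': np.float64(0.1), 'joint_positions': array([-8.724e-01,  3.855e-01,  6.800e-03, -4.000e-04, -1.194e+00,
       -2.586e-01]), 'dq': array([ 0.0007, -0.0017,  0.0041,  0.0026, -0.0011, -0.0003]), 'joint_efforts': array([-1.00000e-04, -3.91691e+01,  1.87934e+01,  4.23190e+00,
        1.35000e-02, -1.00000e-04]), 'tcp_pos': array([ 0.2659, -0.565 ,  0.1903]), 'orientation': array([ 6.8500e-01, -3.0655e+00, -3.0000e-03]), 'ft_force': array([ 1.4111, -0.7586,  0.4302]), 'torque': array([-0.0378, -0.0518,  0.008 ]), 'grasp_force': np.float64(0.0), 'opening': np.float64(0.0871)}
```

View pics/top0.png

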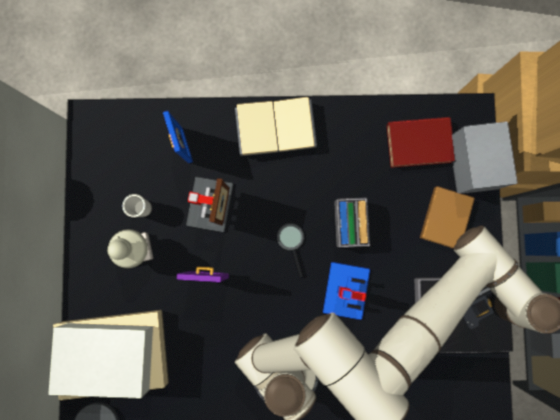

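View pics/side0.png

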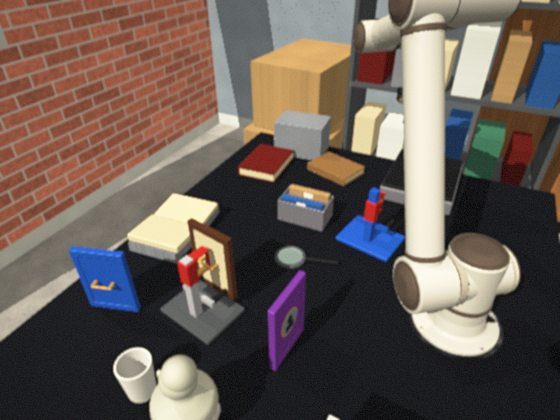

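The top view shows the hung frame's top edge at about (220,203) with its stand at (210,205). The box is at (352,222), green pad in the middle slot. The side view shows the frame at (213,260) and the box at (305,207). Next I'll measure these.

```bash
python3 - <<'E'
from h import *
d=load('top');P=pts(d);img=d['pixels'];hsv=cv2.cvtColor(img,cv2.COLOR_BGR2HSV)
cv2.imwrite('pics/top_crop.png',cv2.resize(img[160:260,170:390],None,fx=3.6,fy=3.6,interpolation=cv2.INTER_CUBIC))
def rep(n,m,Q):
    q=Q[m]; c,s,a=cv2.minAreaRect(q[:,:2].astype(np.float32)); print(n,m.sum(),'rect',np.round(c,4),np.round(s,4),round(a,1),'z',np.percentile(q[:,2],[2,50,98]).round(3),'mean',q.mean(0).round(4))
def roi(x0,x1,y0,y1):
    m=np.zeros(img.shape[:2],bool);m[y0:y1,x0:x1]=1;return m
brown=(hsv[...,0]<16)&(hsv[...,1]>70)
fr=roi(205,245,172,235)
rep('frametop',fr&(P[...,2]>.215)&(P[...,2]<.245),P)
rep('plate',roi(180,240,170,240)&(P[...,2]>.006)&(P[...,2]<.02),P)
rep('boxrim',roi(325,380,190,255)&(P[...,2]>.066)&(P[...,2]<.08),P)
rep('boxall',roi(325,380,190,255)&(P[...,2]>.03),P)
g=roi(325,380,190,255)&(hsv[...,0]>45)&(hsv[...,0]<85)&(hsv[...,1]>80)
rep('green',g,P)
b=roi(325,380,190,255)&(hsv[...,0]>100)&(hsv[...,0]<130)&(hsv[...,1]>80);rep('blue',b,P)
rep('brown',roi(325,380,190,255)&brown&(P[...,2]>.08),P)
red=roi(180,245,170,240)&((hsv[...,0]<6)|(hsv[...,0]>174))&(hsv[...,1]>150)&(hsv[...,2]>90);rep('red',red,P)
s=load('side');S=pts(s);h2=cv2.cvtColor(s['pixels'],cv2.COLOR_BGR2HSV)
m=roi(180,245,215,300)
rep('side frame top',m&(S[...,2]>.222)&(S[...,2]<.24),S)
rep('side red',m&((h2[...,0]<6)|(h2[...,0]>174))&(h2[...,1]>150)&(h2[...,2]>90),S)
cv2.imwrite('pics/side_crop.png',cv2.resize(s['pixels'][210:345,150:340],None,fx=4,fy=4,interpolation=cv2.INTER_CUBIC))
E
```

```text
frametop 274 rect [0.5589 0.196 ] [0.0168 0.1292] 79.4 z [0.216 0.229 0.236] mean [0.5585 0.1952 0.2284]
plate 1003 rect [0.5675 0.2485] [0.236  0.2021] 0.2 z [0.006 0.011 0.018] mean [0.5632 0.2612 0.0115]
boxrim 350 rect [ 0.4963 -0.2273] [0.1562 0.0986] 1.5 z [0.067 0.074 0.08 ] mean [ 0.4978 -0.2252  0.0734]
boxall 1216 rect [ 0.4934 -0.145 ] [0.157  0.2668] 2.1 z [0.035 0.077 0.094] mean [ 0.4966 -0.2232  0.0878]
green 244 rect [ 0.4883 -0.1264] [0.1372 0.236 ] 4.8 z [0.003 0.012 0.025] mean [ 0.4958 -0.2309  0.0188]
blue 326 rect [ 0.4975 -0.1991] [0.1428 0.027 ] 1.7 z [0.051 0.086 0.094] mean [ 0.4959 -0.1974  0.0824]Traceback (most recent call last):
  File "<stdin>", line 17, in <module>
  File "<stdin>", line 5, in rep
    return _quantile_unchecked(
        a, q, axis, out, overwrite_input, method, keepdims, weights)
    return _ureduce(a,
                    func=_quantile_ureduce_func,
    ...<5 lines>...
                    overwrite_input=overwrite_input,
                    method=method)
    r = func(a, **kwargs)
    result = _quantile(arr,
                       quantiles=q,
    ...<2 lines>...
                       out=out,
                       weights=wgt)
    slices_having_nans = np.isnan(arr[-1, ...])
                                  ~~~^^^^^^^^^
IndexError: index -1 is out of bounds for axis 0 with size 0
```

View pics/top_crop.png

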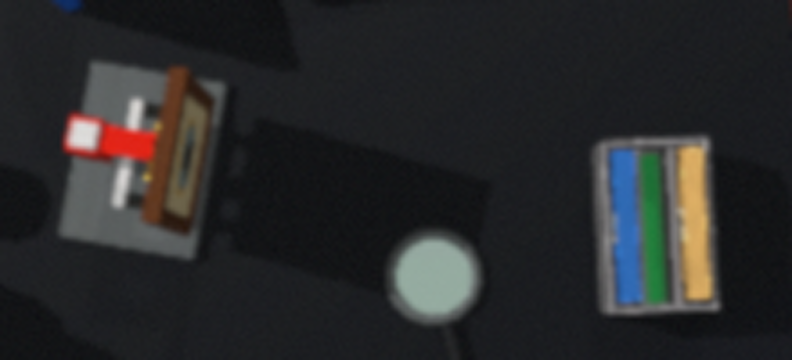

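The crop shows the frame's top edge at about (172,148), with the red keeper and post to its left. The box's blue case is at (627,225), its green slot at (652,225) and its tan case at (692,222). I'll refine these numbers and plan the approach.

```bash
cat >> h.py <<'E'
from scipy.spatial.transform import Rotation as Ro
def rel(target,ydeg):
    """shift fractions and turn fraction to bring TCP (tool down) to target, tool y along ydeg (mod 180)"""
    s=sense();R=Ro.from_rotvec(s['orientation']).as_matrix()
    sh=R.T@(np.array(target)-s['tcp_pos'])
    best=None
    for k in (0,180):
        a=np.radians(ydeg+k);y=np.array([np.cos(a),np.sin(a),0]);z=np.array([0,0,-1.]);T=np.stack([np.cross(y,z),y,z],1)
        rv=Ro.from_matrix(R.T@T).as_rotvec()
        if best is None or np.linalg.norm(rv)<np.linalg.norm(best): best=rv
    print('shift frac',(sh/.08).round(4),'turn frac',(best/2/np.pi).round(4),'deg',np.degrees(best).round(2),'tcp',s['tcp_pos'].round(4),'F',s['ft_force'].round(2),'j6',s['joint_positions'][5].round(3),'t',round(float(s['time']),2))
E
python3 - <<'E'
from h import *
def roi(x0,x1,y0,y1):
    m=np.zeros((420,560),bool);m[y0:y1,x0:x1]=1;return m
def rep(n,m,Q):
    q=Q[m]
    if len(q)<4: print(n,len(q));return
    c,s,a=cv2.minAreaRect(q[:,:2].astype(np.float32)); print(n,m.sum(),'rect',np.round(c,4),np.round(s,4),round(a,1),'z',np.percentile(q[:,2],[2,50,98]).round(3))
for n,rr in(('top',(175,245,170,240)),('side',(170,245,210,320))):
    d=load(n);P=pts(d);h=cv2.cvtColor(d['pixels'],cv2.COLOR_BGR2HSV);m=roi(*rr)
    fx=np.array([np.cos(np.radians(79.4)),np.sin(np.radians(79.4))])
    L=(P[...,:2]-[0.5585,0.196])
    lx=L@fx;
    rep(n+' frametop',m&(P[...,2]>.222)&(P[...,2]<.24)&(abs(lx)<.03),P)
    red=m&((h[...,0]<8)|(h[...,0]>172))&(h[...,1]>170)&(h[...,2]>70)
    rep(n+' red',red,P)
    print('red lx,z hist');q=lx[red]
    for lo in np.arange(0,.11,.01):
        k=red&(lx>=lo)&(lx<lo+.01)
        if k.sum()>2: print(round(lo,3),k.sum(),np.percentile(P[k][:,2],[5,50,95]).round(3))
s=load('side');cv2.imwrite('pics/side_crop.png',cv2.resize(s['pixels'][210:345,150:340],None,fx=4,fy=4,interpolation=cv2.INTER_CUBIC))
rel([.5585,.196,.30],79.4)
print(Ro.from_rotvec(sense()['orientation']).as_matrix().round(3))
E
```

```text
top frametop 250 rect [0.559  0.1961] [0.0166 0.1289] 79.4 z [0.223 0.229 0.236]
top red 129 rect [0.5667 0.2425] [0.0824 0.0265] 85.0 z [0.172 0.186 0.229]
red lx,z hist
0.0 7 [0.226 0.229 0.23 ]
0.01 10 [0.182 0.186 0.19 ]
0.02 25 [0.182 0.186 0.189]
0.03 22 [0.179 0.186 0.19 ]
0.04 24 [0.183 0.186 0.192]
0.05 27 [0.181 0.187 0.191]
0.06 8 [0.142 0.18  0.188]
0.07 3 [0.18  0.185 0.187]
0.08 3 [0.18  0.187 0.189]
side frametop 363 rect [0.5599 0.1953] [0.0175 0.1308] 79.2 z [0.223 0.231 0.233]
side red 545 rect [0.4018 0.4141] [0.0751 0.9425] 45.9 z [0.002 0.167 0.19 ]
red lx,z hist
0.0 8 [0.002 0.058 0.146]
0.01 42 [0.001 0.154 0.188]
0.02 29 [0.185 0.187 0.189]
0.03 31 [0.186 0.188 0.189]
0.04 32 [0.186 0.188 0.19 ]
0.05 31 [0.186 0.188 0.19 ]
0.06 70 [0.131 0.163 0.186]
0.07 74 [0.132 0.157 0.184]
0.08 208 [0.132 0.16  0.185]
shift frac [-7.3588  7.0528 -1.3585] turn frac [ 0.0003 -0.0001  0.0994] deg [ 0.11 -0.04 35.79] tcp [ 0.2659 -0.565   0.1903] F [ 1.41 -0.76  0.43] j6 -0.259 t 0.1
[[-0.905 -0.426 -0.001]
 [-0.426  0.905  0.002]
 [ 0.     0.002 -1.   ]]
```

View pics/side_crop.png

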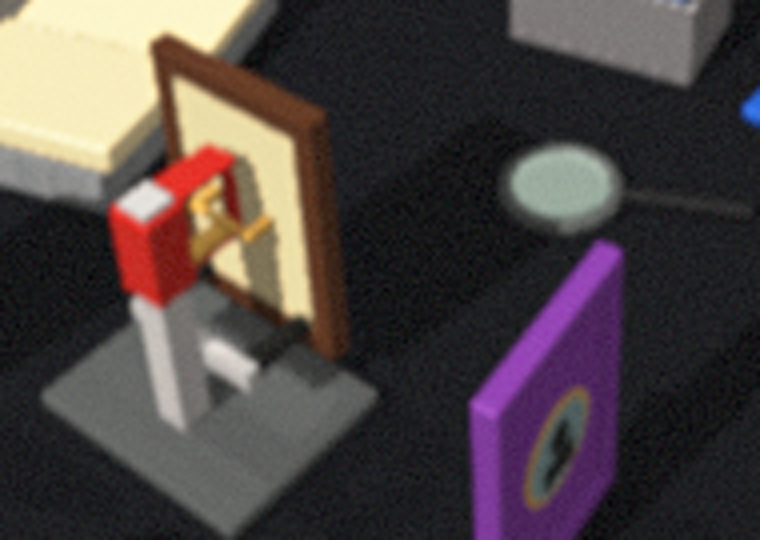

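The side crop shows the red keeper on its post, with the guard arm from (150,200) to (235,155). The brass bar is at about (235,230) below the guard. I'll start moving towards the frame, rising first.

Emit:
drive_tool:
  rows:
    - [[0,0,-0.3],[0,0,0],1]
    - [[-0.1,0.1,-0.6],[0,0,0],1]
    - [[-0.4,0.4,-0.9],[0,0,0],1]
    - [[-0.7,0.7,-1],[0,0,0],1]
    - [[-1,1,-1],[0,0,0],1]

```text
time: 0.72
tcp_pos: [0.3048, -0.4582, 0.2717]
orientation: [-0.685, 3.065, -0.001]
ft_force: [0.6, 0.2, 0.2]
opening: 0.0872
grasp_force: 0.0
```

Emit:
drive_tool:
  rows:
    - [[-0.3,0.3,-0.1],[0,0,0],1]
    - [[-0.6,0.6,-0.2],[0,0,0],1]
    - [[-0.9,0.9,-0.3],[0,0,0],1]
    - [[-1,1,-0.3],[0,0,0],1]
    - [[-1,1,-0.36],[0,0,0],1]

```text
time: 1.35
tcp_pos: [0.3426, -0.3521, 0.2996]
orientation: [0.687, -3.065, -0.002]
ft_force: [0.0, 0.9, 0.9]
opening: 0.0871
grasp_force: 0.0
```

Emit:
drive_tool:
  rows:
    - [[-0.2,0.2,0],[0,0,0],1]
    - [[-0.4,0.4,0],[0,0,0],1]
    - [[-0.6,0.6,0],[0,0,0],1]
    - [[-0.8,0.8,0],[0,0,0],1]
    - [[-1,1,0],[0,0,0],1]

```text
time: 1.98
tcp_pos: [0.3811, -0.2465, 0.2997]
orientation: [0.683, -3.066, -0.0]
ft_force: [0.3, 0.5, -0.1]
opening: 0.0869
grasp_force: 0.0
```

Emit:
drive_tool:
  rows:
    - [[-0.2,0.2,0],[0,0,0],1]
    - [[-0.4,0.4,0],[0,0,0],1]
    - [[-0.6,0.6,0],[0,0,0],1]
    - [[-0.8,0.8,0],[0,0,0],1]
    - [[-1,1,0],[0,0,0],1]

```text
time: 2.6
tcp_pos: [0.4197, -0.14, 0.2997]
orientation: [0.683, -3.066, 0.0]
ft_force: [-0.4, -0.8, -0.1]
opening: 0.0871
grasp_force: 0.0
```

Emit:
drive_tool:
  rows:
    - [[-0.2,0.2,0],[0,0,0],1]
    - [[-0.4,0.4,0],[0,0,0],1]
    - [[-0.6,0.6,0],[0,0,0],1]
    - [[-0.8,0.8,0],[0,0,0],1]
    - [[-1,1,0],[0,0,0],1]

```text
time: 3.22
tcp_pos: [0.4583, -0.0335, 0.2997]
orientation: [0.683, -3.065, 0.0]
ft_force: [-0.2, 0.3, -0.3]
opening: 0.0872
grasp_force: 0.0
```

Emit:
drive_tool:
  rows:
    - [[-0.2,0.2,0],[0,0,0],1]
    - [[-0.4,0.4,0],[0,0,0],1]
    - [[-0.6,0.6,0],[0,0,0],1]
    - [[-0.8,0.8,0],[0,0,0],1]
    - [[-1,1,0],[0,0,0],1]

```text
time: 3.85
tcp_pos: [0.4967, 0.0737, 0.2998]
orientation: [0.684, -3.066, 0.0]
ft_force: [0.6, 0.3, -1.1]
opening: 0.0869
grasp_force: 0.0
```

Emit:
drive_tool:
  rows:
    - [[-0.2,0.2,0],[0,0,0.02],1]
    - [[-0.4,0.4,0],[0,0,0.04],1]
    - [[-0.6,0.6,0],[0,0,0.06],1]
    - [[-0.8,0.7,0],[0,0,0.08],1]
    - [[-1,0.8,0],[0,0,0.099],1]

```text
time: 4.47
tcp_pos: [0.5418, 0.1662, 0.2998]
orientation: [-0.292, -3.128, 0.0]
ft_force: [-0.1, -0.9, -0.0]
opening: 0.0869
grasp_force: 0.0
```

```bash
python3 - <<'E'
from h import *
rel([.559,.196,.30],79.4)
s=load('side');P=pts(s);h=cv2.cvtColor(s['pixels'],cv2.COLOR_BGR2HSV)
fx=np.array([np.cos(np.radians(79.4)),np.sin(np.radians(79.4))]);fy=np.array([-fx[1],fx[0]])
L=P[...,:2]-[.559,.196];lx=L@fx;ly=L@fy
m=np.zeros((420,560),bool);m[240:285,185:225]=1
red=m&((h[...,0]<8)|(h[...,0]>172))&(h[...,1]>150)&(lx>0.008)&(lx<.026)
v,u=np.nonzero(red)
for a,b in sorted(zip(v,u)): print(a,b,(1000*np.array([lx[a,b],ly[a,b],P[a,b,2]])).round().astype(int),end='; ')
E
```

```text
shift frac [-0.1424  0.4055 -0.0024] turn frac [-0.     -0.     -0.0002] deg [-0.01 -0.01 -0.06] tcp [0.5418 0.1662 0.2998] F [-0.13 -0.87 -0.04] j6 -2.34 t 4.47
246 202 [ 19  -9 188]; 247 200 [ 23 -10 187]; 247 201 [ 22  -8 188]; 247 202 [ 21  -7 187]; 247 203 [ 19  -5 188]; 247 204 [ 19  -2 189]; 248 200 [ 26  -8 187]; 248 201 [ 24  -7 187]; 248 202 [ 24  -3 189]; 248 203 [ 23  -1 189]; 248 204 [ 21   0 188]; 248 205 [ 19   1 187]; 248 206 [ 18   4 188]; 248 207 [ 17   6 188]; 249 203 [ 23  -1 186]; 249 204 [ 23   2 187]; 249 205 [ 21   3 187]; 249 206 [ 21   7 189]; 249 207 [ 19   8 188]; 249 208 [ 17   9 187]; 250 203 [ 26   1 186]; 250 204 [ 25   5 188]; 250 205 [ 24   6 187]; 250 206 [ 23   8 188]; 250 207 [ 20   9 186]; 250 208 [ 19  11 186]; 251 206 [ 24  10 187]; 251 207 [ 21  10 184]; 252 206 [ 15  -2 170]; 252 207 [ 13   0 170]; 253 205 [ 16  -5 167]; 253 206 [ 17   0 170]; 253 207 [ 16   3 171]; 254 206 [ 16  -1 166]; 254 207 [ 16   1 166]; 254 208 [ 14   3 166]; 255 206 [ 15  -3 161]; 255 207 [ 16   1 164]; 255 208 [ 13   2 162]; 256 206 [ 17  -2 160]; 256 207 [ 17   2 161]; 256 208 [ 15   3 160]; 257 206 [ 16  -4 154]; 257 207 [ 17   1 158]; 257 208 [ 15   3 157]; 258 206 [ 17  -2 153]; 258 207 [ 16   0 153]; 258 208 [ 16   4 156]; 259 206 [ 18  -3 150]; 259 207 [ 17   0 151]; 259 208 [ 16   3 152]; 260 206 [ 16  -5 145]; 260 207 [ 15  -2 145]; 260 208 [ 17   3 149]; 260 209 [ 15   5 149]; 261 207 [ 16  -2 143]; 261 208 [ 16   2 145]; 261 209 [ 13   2 143]; 262 207 [ 16  -2 140]; 262 208 [ 17   2 143]; 262 209 [ 14   3 141]; 263 208 [ 17   2 139]; 263 209 [ 15   3 138]; 264 209 [ 15   3 135]; 276 199 [ 16 -43  68]; 277 199 [ 19 -39  69];
```

The lip tip is near z ≈ 0.170–0.172 and the guard's underside near 0.182–0.184, so I expect it to come free after a lift of about 40–43 mm. Now I'll centre over the frame and lower the gripper.

Emit:
drive_tool:
  rows:
    - [[-0.07,0.2,0],[0,0,0],1]
    - [[-0.14,0.4,0],[0,0,0],1]
    - [[-0.14,0.402,0.1],[0,0,0],1]
    - [[-0.14,0.402,0.3],[0,0,0],1]
    - [[-0.14,0.402,0.5],[0,0,0],1]

```text
time: 5.1
tcp_pos: [0.5574, 0.1942, 0.2586]
orientation: [-0.286, -3.128, 0.001]
ft_force: [-0.0, 0.2, -0.3]
opening: 0.0869
grasp_force: 0.0
```

```bash
python3 - <<'E'
from h import *
rel([.5594,.1957,.200],79.4)
d=grab('wrist');P=pts(d)
cv2.imwrite('pics/wrist1.png',d['pixels'])
L=P[...,:2]-[.5594,.1957]
m=(P[...,2]>.222)&(P[...,2]<.24)&(np.hypot(L[...,0],L[...,1])<.09)
m=cv2.morphologyEx(m.astype(np.uint8),cv2.MORPH_OPEN,np.ones((5,5)))>0
q=P[m];print(m.sum(),cv2.minAreaRect(q[:,:2].astype(np.float32)),np.median(q[:,2]))
E
```

```text
shift frac [-0.0218  0.0239  0.7328] turn frac [-0.0001 -0.0002  0.0004] deg [-0.03 -0.05  0.15] tcp [0.5574 0.1942 0.2586] F [-0.03  0.18 -0.3 ] j6 -2.362 t 5.1
3617 ((0.5601214170455933, 0.19314564764499664), (0.015786970034241676, 0.12928277254104614), 79.21063995361328) 0.22972214149777967
```

View pics/wrist1.png

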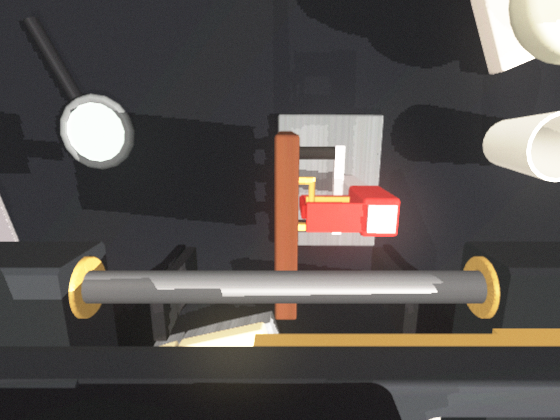

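The wrist view shows the frame's top edge at column 287, between the fingers at about columns 175 and 405. It is well centred, so I'll go down and grip.

Emit:
drive_tool:
  rows:
    - [[0,-0.01,0.2],[0,0,0],1]
    - [[0,-0.01,0.4],[0,0,0],1]
    - [[0,-0.01,0.6],[0,0,0],1]
    - [[0,-0.01,0.74],[0,0,0],1]
    - [[0,-0.01,0.74],[0,0,0],1]

```text
time: 5.78
tcp_pos: [0.5575, 0.1937, 0.1996]
orientation: [-0.286, -3.127, 0.002]
ft_force: [-0.1, -0.5, 0.8]
opening: 0.087
grasp_force: 0.0
```

```bash
python3 - <<'E'
from h import *
rel([.5594,.195,.200],79.4)
d=grab('side');P=pts(d);L=P[...,:2]-[.5594,.1952]
cv2.imwrite('pics/s2.png',cv2.resize(d['pixels'][160:320,140:330],None,fx=3.5,fy=3.5,interpolation=cv2.INTER_CUBIC))
E
```

```text
shift frac [-0.0211  0.0201 -0.0045] turn frac [-0.0002 -0.0003  0.0005] deg [-0.09 -0.09  0.16] tcp [0.5575 0.1937 0.1996] F [-0.06 -0.46  0.79] j6 -2.362 t 5.78
```

View pics/s2.png

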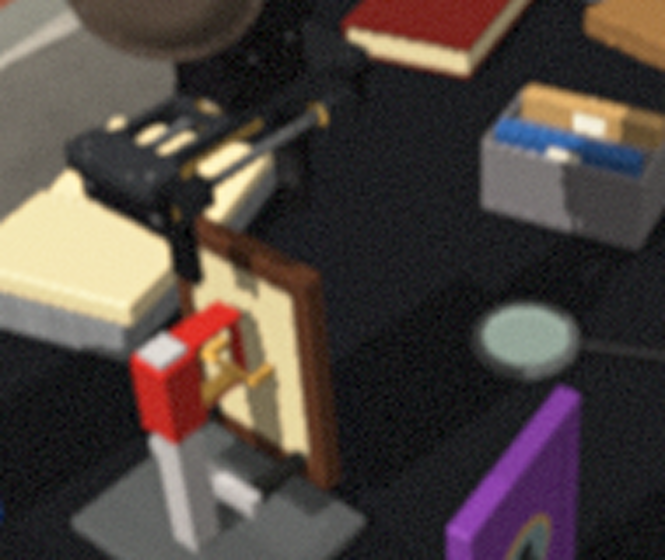

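The side view shows the visible finger at about (187,250), nearer the frame's far end than its middle at (260,250). I'll check the finger's position from depth.

```bash
python3 - <<'E'
from h import *
d=load('side');P=pts(d);d0=pts(dict(np.load('side.npz')))
R=Ro.from_rotvec(sense()['orientation']).as_matrix();t=sense()['tcp_pos']
T=(P-t)@R   # tool coords
g=d['pixels'].max(-1)
m=np.zeros((420,560),bool);m[160:250,140:260]=1
m&=(d['depth']>0)&(np.abs(T).max(-1)<.16)
for lo,hi in((-.004,.01),(-.012,-.004),(-.02,-.012),(-.03,-.02),(-.045,-.03),(-.06,-.045)):
    k=m&(T[...,2]>lo)&(T[...,2]<=hi)&(g<70)
    if k.sum()>3: print(lo,k.sum(),(1000*np.percentile(T[k],[5,50,95],axis=0)).round(1).tolist())
k=m&(P[...,2]>.222)&(P[...,2]<.24)&(g>=40)&(abs(T[...,1])<.03);print('frame top in tool',(1000*np.percentile(T[k],[3,50,97],axis=0)).round(1).tolist())
for p in ([0,0,0],[0,.0435,0],[0,-.0435,0]):
    c=d['view']@np.r_[R@p+t,1];f=210/np.tan(np.radians(float(d['fovy'])/2));u,v=d['cx']+f*c[0]/c[2],d['cy']+f*c[1]/c[2];print('proj',p,u.round(1),v.round(1),'crop',((u-140)*3.5).round(),((v-160)*3.5).round())
E
```

```text
-0.004 8 [[60.8, -5.8, -3.3], [61.6, -2.2, -2.0], [62.4, 2.4, 2.1]]
-0.012 9 [[60.9, -3.8, -10.0], [62.1, 1.3, -8.2], [62.7, 7.5, -5.4]]
-0.02 18 [[-5.3, -4.2, -19.4], [61.6, 4.5, -16.3], [63.0, 9.2, -12.5]]
-0.03 50 [[-4.1, -6.3, -29.8], [11.5, 7.3, -25.0], [62.3, 9.4, -20.3]]
-0.045 129 [[-8.3, -49.7, -43.9], [4.9, -1.7, -32.6], [39.2, 51.5, -30.2]]
-0.06 83 [[-8.5, -49.2, -59.1], [5.7, -43.1, -52.1], [11.1, 52.9, -45.7]]
frame top in tool [[-35.7, -5.7, -32.5], [16.3, 5.0, -30.1], [62.0, 9.7, -22.0]]
proj [0, 0, 0] 210.7 238.8 crop 247.0 276.0
proj [0, 0.0435, 0] 197.0 248.7 crop 200.0 311.0
proj [0, -0.0435, 0] 223.6 229.4 crop 293.0 243.0
```

The depth agrees: the finger pads are at tool x ≈ 0, and the frame centre is within about 2 mm of the tool. I'll nudge slightly and close.

Emit:
drive_tool:
  rows:
    - [[-0.02,0.015,0],[0,0,0],1]
    - [[-0.02,0.015,0],[0,0,0],0.6]
    - [[-0.02,0.015,0],[0,0,0],0.3]
    - [[-0.02,0.015,0],[0,0,0],0.2]
    - [[-0.02,0.015,0],[0,0,0],0.1]

```text
time: 6.45
tcp_pos: [0.5597, 0.1949, 0.2009]
orientation: [0.286, 3.128, 0.0]
ft_force: [0.1, -0.2, -0.2]
opening: 0.0549
grasp_force: 0.0
```

Emit:
drive_tool:
  rows:
    - [[0,0,0],[0,0,0],0]
    - [[0,0,0],[0,0,0],0]
    - [[0,0,0],[0,0,0],0]
    - [[0,0,0],[0,0,0],0]
    - [[0,0,0],[0,0,0],0]

```text
time: 7.08
tcp_pos: [0.5597, 0.1949, 0.2009]
orientation: [0.286, 3.129, 0.0]
ft_force: [-0.4, 0.6, 0.2]
opening: 0.0059
grasp_force: 0.0
```

The fingers have passed 16 mm without any contact force, so I missed the frame. I need to look.

```bash
python3 - <<'E'
from h import *
s=sense();print({k:np.round(v,4).tolist() for k,v in s.items()})
a=grab('side');w=grab('wrist')
A=cv2.resize(a['pixels'][160:320,140:340],(400,320),interpolation=cv2.INTER_CUBIC);B=cv2.resize(w['pixels'],(400,300))
cv2.imwrite('pics/s3.png',np.vstack([A,B]).transpose(0,1,2)[:600])
E
```

```text
{'time': 7.075, 'joint_positions': [0.6081, 0.3233, -0.0597, 0.0, -1.1878, -2.3611], 'dq': [0.0023, -0.0005, 0.0017, 0.0001, 0.0005, -0.0008], 'joint_efforts': [-0.0017, -35.7912, 18.6195, 4.1102, -0.0806, -0.0004], 'tcp_pos': [0.5597, 0.1949, 0.2009], 'orientation': [0.2858, 3.1285, 0.0], 'ft_force': [-0.4318, 0.6324, 0.2219], 'torque': [-0.0334, -0.0295, -0.0259], 'grasp_force': 0.0, 'opening': 0.0059}
```

View pics/s3.png

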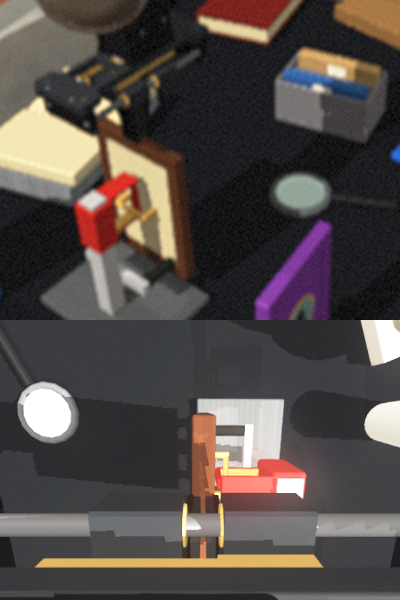

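The side view shows the fingers ending at the frame's top edge, at about (125,125), not 30 mm below it. The wrist view shows the frame running between and under the closed fingers. I'll measure where the fingertips really are.

```bash
python3 - <<'E'
from h import *
s=sense();R=Ro.from_rotvec(s['orientation']).as_matrix();t=s['tcp_pos']
for n in('side','wrist','top'):
    d=load(n) if n!='top' else grab('top');P=pts(d);T=(P-t)@R;g=d['pixels'].max(-1)
    m=(d['depth']>0)&(abs(T[...,0])<.03)&(abs(T[...,1])<.04)
    print(n,m.sum())
    for lo in np.arange(-.12,.03,.006):
        k=m&(T[...,2]>lo)&(T[...,2]<=lo+.006)
        if k.sum()>3: print(' z',round(lo,3),k.sum(),'dark%d'%(k&(g<60)).sum(),(1000*np.percentile(T[k][:,:2],[5,50,95],axis=0)).round().tolist())
E
```

```text
side 3303
 z -0.12 34 dark18 [[-26.0, -8.0], [12.0, 35.0], [27.0, 38.0]]
 z -0.114 22 dark18 [[-7.0, -7.0], [7.0, 35.0], [28.0, 36.0]]
 z -0.108 7 dark2 [[-2.0, -9.0], [11.0, 34.0], [28.0, 35.0]]
 z -0.102 5 dark0 [[-10.0, 31.0], [-5.0, 32.0], [2.0, 32.0]]
 z -0.09 4 dark4 [[1.0, 17.0], [5.0, 18.0], [9.0, 18.0]]
 z -0.084 22 dark22 [[0.0, -14.0], [9.0, 10.0], [11.0, 18.0]]
 z -0.078 38 dark35 [[-7.0, -12.0], [8.0, 11.0], [10.0, 17.0]]
 z -0.072 30 dark29 [[-4.0, -11.0], [8.0, 4.0], [11.0, 15.0]]
 z -0.066 29 dark26 [[-8.0, -12.0], [7.0, 5.0], [10.0, 14.0]]
 z -0.06 31 dark30 [[-7.0, -11.0], [7.0, 2.0], [11.0, 13.0]]
 z -0.054 29 dark28 [[-10.0, -10.0], [5.0, 10.0], [9.0, 11.0]]
 z -0.048 33 dark33 [[-8.0, -9.0], [7.0, 10.0], [11.0, 12.0]]
 z -0.042 28 dark27 [[-10.0, -8.0], [5.0, 10.0], [11.0, 12.0]]
 z -0.036 60 dark26 [[-26.0, -8.0], [10.0, 2.0], [28.0, 10.0]]
 z -0.03 43 dark7 [[-25.0, -6.0], [8.0, 7.0], [27.0, 9.0]]
 z -0.024 35 dark0 [[-26.0, 6.0], [-2.0, 7.0], [26.0, 9.0]]
 z -0.018 24 dark0 [[-27.0, 6.0], [-1.0, 7.0], [27.0, 8.0]]
 z -0.012 29 dark0 [[-25.0, 4.0], [4.0, 5.0], 
[... 733 characters left out ...]
, [9.0, 5.0]]
 z -0.084 794 dark11 [[-6.0, -8.0], [-0.0, 0.0], [5.0, 4.0]]
 z -0.078 60 dark0 [[-9.0, -4.0], [-4.0, -2.0], [1.0, -0.0]]
 z -0.066 29 dark6 [[10.0, -10.0], [11.0, 3.0], [11.0, 6.0]]
 z -0.06 188 dark25 [[9.0, -10.0], [9.0, -2.0], [11.0, 6.0]]
 z -0.054 195 dark32 [[9.0, -11.0], [9.0, -4.0], [11.0, 7.0]]
 z -0.048 187 dark42 [[9.0, -12.0], [10.0, 0.0], [11.0, 8.0]]
 z -0.042 164 dark38 [[9.0, -11.0], [9.0, -4.0], [11.0, 8.0]]
 z -0.036 231 dark25 [[0.0, -10.0], [10.0, -0.0], [26.0, 7.0]]
 z -0.03 1510 dark0 [[-24.0, -9.0], [18.0, -2.0], [29.0, 5.0]]
 z 0.012 969 dark0 [[-2.0, 15.0], [4.0, 27.0], [11.0, 39.0]]
 z 0.018 19 dark0 [[-1.0, 14.0], [11.0, 30.0], [11.0, 39.0]]
top 1305
```

The fingertips really end at about z = 0.232–0.236, so the actual tips are about 33 mm above the reported TCP. I'll correct for that by rising slightly, reopening and going 27 mm lower, checking force on the way.

Emit:
drive_tool:
  rows:
    - [[0,0,-0.05],[0,0,0],0.3]
    - [[0,0,-0.05],[0,0,0],1]
    - [[0,0,-0.05],[0,0,0],1]
    - [[0,0,-0.05],[0,0,0],1]
    - [[0,0,-0.05],[0,0,0],1]

```text
time: 7.85
tcp_pos: [0.5597, 0.1948, 0.2048]
orientation: [-0.286, -3.128, 0.0]
ft_force: [0.5, -0.7, 0.0]
opening: 0.0437
grasp_force: 0.0
```

Emit:
drive_tool:
  rows:
    - [[0,0,0],[0,0,0],1]
    - [[0,0,0],[0,0,0],1]
    - [[0,0,0],[0,0,0],1]
    - [[0,0,0.04],[0,0,0],1]
    - [[0,0,0.08],[0,0,0],1]

```text
time: 8.48
tcp_pos: [0.5596, 0.1949, 0.1981]
orientation: [-0.286, -3.128, 0.0]
ft_force: [-0.9, -0.1, -0.1]
opening: 0.0855
grasp_force: 0.0
```

Emit:
drive_tool:
  rows:
    - [[0,0,0.06],[0,0,0],1]
    - [[0,0,0.12],[0,0,0],1]
    - [[0,0,0.18],[0,0,0],1]
    - [[0,0,0.24],[0,0,0],1]
    - [[0,0,0.3],[0,0,0],1]

```text
time: 9.1
tcp_pos: [0.5597, 0.1949, 0.1741]
orientation: [-0.286, -3.128, 0.0]
ft_force: [-0.3, 0.1, 0.2]
opening: 0.087
grasp_force: 0.0
```

```bash
python3 - <<'E'
from h import *
s=sense();R=Ro.from_rotvec(s['orientation']).as_matrix();t=s['tcp_pos'];print(s['opening'],s['ft_force'].round(1))
for n in('side','wrist'):
    d=grab(n);P=pts(d);T=(P-t)@R;g=d['pixels'].max(-1)
    for sg in (1,-1):
        m=(d['depth']>0)&(abs(T[...,0])<.014)&(T[...,1]*sg>.035)&(T[...,1]*sg<.07)
        print(n,sg)
        for lo in np.arange(-.072,.02,.006):
            k=m&(T[...,2]>lo)&(T[...,2]<=lo+.006)
            if k.sum()>3: print(' z',round(lo,3),k.sum(),'dark%d'%(k&(g<60)).sum(),(1000*np.percentile(T[k][:,:2],[5,50,95],axis=0)).round().tolist())
    k=(d['depth']>0)&(P[...,2]>.222)&(P[...,2]<.236)&(abs(T[...,1])<.02)&(T[...,0]>.015)
    print('frametop',k.sum(),(1000*np.percentile(T[k],[3,50,97],axis=0)).round(1).tolist())
E
```

```text
0.08704502150299914 [-0.3  0.1  0.2]
side 1
 z -0.072 13 dark11 [[1.0, 45.0], [9.0, 52.0], [10.0, 55.0]]
 z -0.066 13 dark10 [[-2.0, 45.0], [8.0, 53.0], [10.0, 55.0]]
 z -0.06 18 dark14 [[-8.0, 45.0], [8.0, 52.0], [12.0, 53.0]]
 z -0.054 15 dark14 [[-9.0, 48.0], [4.0, 51.0], [11.0, 52.0]]
 z -0.048 23 dark18 [[-10.0, 44.0], [3.0, 51.0], [9.0, 53.0]]
 z -0.042 17 dark12 [[-9.0, 45.0], [7.0, 52.0], [12.0, 53.0]]
 z -0.036 5 dark3 [[-9.0, 46.0], [1.0, 51.0], [9.0, 53.0]]
 z -0.024 8 dark0 [[-9.0, 65.0], [1.0, 68.0], [10.0, 70.0]]
 z -0.018 103 dark0 [[-11.0, 37.0], [1.0, 52.0], [11.0, 68.0]]
 z -0.012 13 dark0 [[-12.0, 36.0], [10.0, 48.0], [13.0, 69.0]]
 z -0.006 4 dark0 [[13.0, 63.0], [13.0, 65.0], [14.0, 69.0]]
 z 0.006 5 dark0 [[12.0, 62.0], [12.0, 65.0], [14.0, 67.0]]
 z 0.012 4 dark0 [[13.0, 61.0], [14.0, 65.0], [14.0, 67.0]]
side -1
 z -0.072 16 dark16 [[-10.0, -53.0], [7.0, -45.0], [10.0, -43.0]]
 z -0.066 18 dark18 [[-9.0, -52.0], [3.0, -46.0], [10.0, -44.0]]
 z -0.06 22 dark22 [[-9.0, -52.0], [4.0, -45.0], [9.0, -43.0]]
 z -0.054 15 dark15 [[-9.0, -52.0], [5.0, -45.0], [9.0, -4
[... 994 characters left out ...]
], [10.0, 59.0], [14.0, 59.0]]
 z 0.012 50 dark0 [[5.0, 58.0], [9.0, 59.0], [14.0, 59.0]]
 z 0.018 55 dark0 [[3.0, 58.0], [9.0, 58.0], [14.0, 59.0]]
wrist -1
 z -0.072 110 dark0 [[-9.0, -46.0], [-5.0, -46.0], [-0.0, -45.0]]
 z -0.066 71 dark18 [[-9.0, -55.0], [-4.0, -46.0], [11.0, -46.0]]
 z -0.06 192 dark141 [[-9.0, -54.0], [10.0, -50.0], [11.0, -46.0]]
 z -0.054 157 dark131 [[6.0, -54.0], [10.0, -50.0], [11.0, -45.0]]
 z -0.048 148 dark145 [[4.0, -54.0], [10.0, -48.0], [11.0, -45.0]]
 z -0.042 160 dark155 [[2.0, -54.0], [9.0, -48.0], [11.0, -45.0]]
 z -0.036 138 dark136 [[-0.0, -54.0], [9.0, -46.0], [11.0, -45.0]]
frametop 4728 [[16.7, -8.8, -56.8], [41.3, -1.4, -55.6], [63.0, 6.0, -54.0]]
```

It's now clear that the tips are 30 mm above the reported TCP, that they overlap the frame by 26 mm, and that they are centred within 1 mm in the wrist view. I'll close.

Emit:
drive_tool:
  rows:
    - [[0,0,0],[0,0,0],0.3]
    - [[0,0,0],[0,0,0],0.1]
    - [[0,0,0],[0,0,0],0]
    - [[0,0,0],[0,0,0],0]
    - [[0,0,0],[0,0,0],0]

```text
time: 9.82
tcp_pos: [0.5597, 0.1949, 0.1745]
orientation: [0.286, 3.128, 0.0]
ft_force: [0.0, 0.1, -0.3]
opening: 0.045
grasp_force: 0.0
```

Emit:
drive_tool:
  rows:
    - [[0,0,0],[0,0,0],0]
    - [[0,0,0],[0,0,0],0]
    - [[0,0,0],[0,0,0],0]
    - [[0,0,0],[0,0,0],0]
    - [[0,0,0],[0,0,0],0]

```text
time: 10.45
tcp_pos: [0.5597, 0.1947, 0.1744]
orientation: [-0.286, -3.128, 0.0]
ft_force: [-0.0, -0.2, -1.1]
opening: 0.0155
grasp_force: 30.0
```

It's gripped at 15.5 mm with 30 N. I'll lift slowly, feeling the force.

Emit:
drive_tool:
  rows:
    - [[0,0,-0.01],[0,0,0],0]
    - [[0,0,-0.025],[0,0,0],0]
    - [[0,0,-0.04],[0,0,0],0]
    - [[0,0,-0.05],[0,0,0],0]
    - [[0,0,-0.05],[0,0,0],0]

```text
time: 11.08
tcp_pos: [0.5596, 0.1949, 0.1784]
orientation: [-0.286, -3.128, 0.0]
ft_force: [-0.6, 0.1, -4.3]
opening: 0.0153
grasp_force: 30.0
```

Emit:
drive_tool:
  rows:
    - [[0,0,-0.03],[0,0,0],0]
    - [[0,0,-0.08],[0,0,0],0]
    - [[0,0,-0.13],[0,0,0],0]
    - [[0,0,-0.18],[0,0,0],0]
    - [[0,0,-0.2],[0,0,0],0]

```text
time: 11.7
tcp_pos: [0.5598, 0.1949, 0.1949]
orientation: [0.286, 3.128, 0.0]
ft_force: [0.8, 0.0, -3.9]
opening: 0.0158
grasp_force: 30.0
```

Emit:
drive_tool:
  rows:
    - [[0,0,-0.03],[0,0,0],0]
    - [[0,0,-0.07],[0,0,0],0]
    - [[0,0,-0.11],[0,0,0],0]
    - [[0,0,-0.15],[0,0,0],0]
    - [[0,0,-0.15],[0,0,0],0]

```text
time: 12.32
tcp_pos: [0.5599, 0.195, 0.2069]
orientation: [0.286, 3.128, 0.001]
ft_force: [-0.9, -0.1, -2.9]
opening: 0.0159
grasp_force: 30.0
```

Emit:
drive_tool:
  rows:
    - [[0,0,-0.02],[0,0,0],0]
    - [[0,0,-0.04],[0,0,0],0]
    - [[0,0,-0.06],[0,0,0],0]
    - [[0,0,-0.075],[0,0,0],0]
    - [[0,0,-0.075],[0,0,0],0]

```text
time: 12.95
tcp_pos: [0.5597, 0.1949, 0.2126]
orientation: [0.286, 3.128, 0.0]
ft_force: [-0.8, -0.6, -3.7]
opening: 0.0156
grasp_force: 30.0
```

Emit:
drive_tool:
  rows:
    - [[0,0,-0.006],[0,0,0],0]
    - [[0,0,-0.012],[0,0,0],0]
    - [[0,0,-0.019],[0,0,0],0]
    - [[0,0,-0.025],[0,0,0],0]
    - [[0,0,-0.025],[0,0,0],0]

```text
time: 13.58
tcp_pos: [0.5597, 0.1949, 0.2145]
orientation: [0.286, 3.129, 0.0]
ft_force: [0.1, -0.1, -4.0]
opening: 0.016
grasp_force: 30.0
```

```bash
python3 - <<'E'
from h import *
s=sense();print(s['tcp_pos'].round(4),s['ft_force'].round(2))
d=grab('side');P=pts(d);h=cv2.cvtColor(d['pixels'],cv2.COLOR_BGR2HSV)
cv2.imwrite('pics/s4.png',cv2.resize(d['pixels'][225:290,170:240],None,fx=8,fy=8,interpolation=cv2.INTER_CUBIC))
fx=np.array([np.cos(np.radians(79.3)),np.sin(np.radians(79.3))]);fy=np.array([-fx[1],fx[0]])
L=P[...,:2]-[.5595,.1952];lx=L@fx;ly=L@fy
y=(h[...,0]>12)&(h[...,0]<30)&(h[...,1]>130)&(lx>.018)&(lx<.04)&(abs(ly)<.03)&(P[...,2]>.12)
for a,b in zip(*np.nonzero(y)): print(a,b,(1000*np.array([lx[a,b],ly[a,b],P[a,b,2]])).round().astype(int),end=';')
E
```

```text
[0.5597 0.1949 0.2145] [ 0.08 -0.1  -4.01]
187 186 [ 28 -20 350];187 187 [ 25 -21 348];187 188 [ 25 -17 350];187 189 [ 20 -20 346];188 185 [ 31 -19 350];188 186 [ 27 -21 347];188 187 [ 26 -20 347];188 188 [ 22 -21 344];188 189 [ 21 -19 345];189 183 [ 37 -19 350];189 184 [ 32 -22 347];189 185 [ 30 -21 346];189 186 [ 29 -20 346];189 187 [ 27 -19 345];189 188 [ 24 -19 344];189 189 [ 20 -22 340];190 182 [ 39 -20 348];190 183 [ 37 -20 347];190 184 [ 34 -20 346];190 185 [ 31 -20 344];190 186 [ 30 -18 345];190 187 [ 26 -20 342];191 183 [ 37 -20 345];191 184 [ 35 -19 344];191 185 [ 30 -22 341];191 186 [ 29 -20 341];192 183 [ 39 -18 344];192 184 [ 34 -21 341];192 204 [ 19  24 350];193 203 [ 20  22 347];194 202 [ 23  22 346];194 203 [ 21  23 346];194 204 [ 19  23 345];195 200 [ 29  22 347];195 201 [ 26  22 345];195 202 [ 23  22 344];195 203 [ 20  22 343];196 198 [ 34  22 347];196 199 [ 31  22 346];196 200 [ 29  22 345];196 201 [ 27  23 344];196 202 [ 25  23 343];196 203 [ 21  22 341];197 197 [ 36  21 346];197 198 [ 35  23 346];197 199 [ 30  20 342];197 200 [ 30  23 343];197 201 [ 28  24 343];1
[... 1213 characters left out ...]
208 [ 21   5 134];267 200 [ 35  -7 134];267 201 [ 34  -5 134];267 202 [ 33  -3 135];267 203 [ 30  -2 133];267 204 [ 28  -1 132];267 205 [ 28   2 134];267 206 [ 26   3 133];267 207 [ 25   6 134];267 208 [ 20   4 129];268 200 [ 38  -4 135];268 201 [ 35  -5 132];268 202 [ 33  -3 132];268 203 [ 34   2 135];268 204 [ 32   3 134];268 205 [ 29   3 132];268 206 [ 29   6 133];268 207 [ 23   2 126];269 200 [ 40  -3 134];269 201 [ 39   0 135];269 202 [ 38   2 135];269 203 [ 36   4 134];269 204 [ 35   6 135];269 205 [ 30   4 130];269 206 [ 28   4 128];270 203 [ 37   5 133];270 204 [ 33   4 129];270 205 [ 31   4 128];271 202 [ 40   4 131];271 203 [ 38   5 130];271 204 [ 34   4 126];272 203 [ 38   4 126];
```

View pics/s4.png

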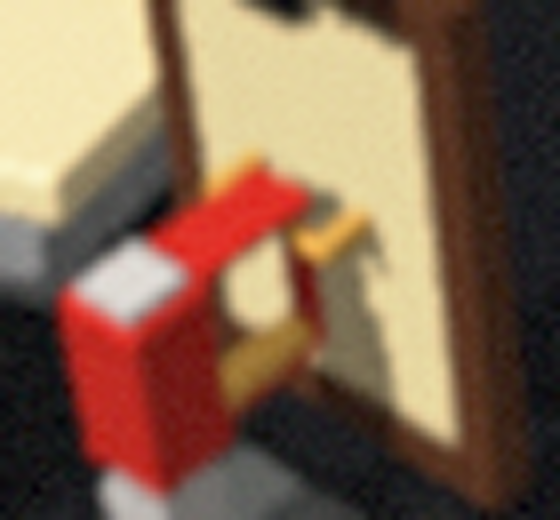

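The view shows the bar, with ends at (235,175) and (335,235), just under the guard and near the lip's top at (305,250). It has risen 40 mm. I'll feel upward in 1 mm steps.

Emit:
drive_tool:
  rows:
    - [[0,0,-0.004],[0,0,0],0]
    - [[0,0,-0.008],[0,0,0],0]
    - [[0,0,-0.012],[0,0,0],0]
    - [[0,0,-0.012],[0,0,0],0]
    - [[0,0,-0.012],[0,0,0],0]

```text
time: 14.25
tcp_pos: [0.5597, 0.1949, 0.2154]
orientation: [-0.286, -3.129, -0.0]
ft_force: [-0.0, 0.5, -4.5]
opening: 0.0155
grasp_force: 30.0
```

Emit:
drive_tool:
  rows:
    - [[0,0,-0.004],[0,0,0],0]
    - [[0,0,-0.008],[0,0,0],0]
    - [[0,0,-0.012],[0,0,0],0]
    - [[0,0,-0.012],[0,0,0],0]
    - [[0,0,-0.012],[0,0,0],0]

```text
time: 14.88
tcp_pos: [0.5597, 0.1949, 0.2164]
orientation: [0.286, 3.129, 0.0]
ft_force: [-0.4, 0.5, -3.4]
opening: 0.0159
grasp_force: 30.0
```

Emit:
drive_tool:
  rows:
    - [[0,0,-0.004],[0,0,0],0]
    - [[0,0,-0.008],[0,0,0],0]
    - [[0,0,-0.012],[0,0,0],0]
    - [[0,0,-0.012],[0,0,0],0]
    - [[0,0,-0.012],[0,0,0],0]

```text
time: 15.5
tcp_pos: [0.5597, 0.1948, 0.2173]
orientation: [-0.286, -3.128, 0.0]
ft_force: [-0.7, 0.2, -4.4]
opening: 0.0158
grasp_force: 30.0
```

Emit:
drive_tool:
  rows:
    - [[0,0,-0.004],[0,0,0],0]
    - [[0,0,-0.008],[0,0,0],0]
    - [[0,0,-0.01],[0,0,0],0]
    - [[0,0,-0.01],[0,0,0],0]
    - [[0,0,-0.01],[0,0,0],0]

```text
time: 16.12
tcp_pos: [0.5597, 0.1949, 0.2181]
orientation: [-0.286, -3.128, -0.0]
ft_force: [0.4, -0.3, -4.6]
opening: 0.0159
grasp_force: 30.0
```

Emit:
drive_tool:
  rows:
    - [[0,0,-0.003],[0,0,0],0]
    - [[0,0,-0.006],[0,0,0],0]
    - [[0,0,-0.008],[0,0,0],0]
    - [[0,0,-0.008],[0,0,0],0]
    - [[0,0,-0.008],[0,0,0],0]

```text
time: 16.75
tcp_pos: [0.5595, 0.1949, 0.2182]
orientation: [-0.286, -3.128, 0.0]
ft_force: [1.2, 0.9, -9.6]
opening: 0.0159
grasp_force: 30.0
```

I felt the guard: the load rose from about 4.4 to 9.6 N with z stopped at 0.2182. I'll back down 3 mm to mid-gap and then draw off gently.

Emit:
drive_tool:
  rows:
    - [[0,0,0.02],[0,0,0],0]
    - [[0,0,0.043],[0,0,0],0]
    - [[0,0,0.043],[0,0,0],0]
    - [[0,0,0.043],[0,0,0],0]
    - [[0,0,0.043],[0,0,0],0]

```text
time: 17.38
tcp_pos: [0.5598, 0.1949, 0.2155]
orientation: [0.286, 3.128, 0.0]
ft_force: [-0.8, -0.4, -3.3]
opening: 0.016
grasp_force: 30.0
```

Emit:
drive_tool:
  rows:
    - [[0,-0.01,0],[0,0,0],0]
    - [[0,-0.03,0],[0,0,0],0]
    - [[0,-0.05,0],[0,0,0],0]
    - [[0,-0.07,0],[0,0,0],0]
    - [[0,-0.07,0],[0,0,0],0]

```text
time: 18.0
tcp_pos: [0.5587, 0.1892, 0.2153]
orientation: [0.286, 3.129, 0.0]
ft_force: [0.1, 0.4, -4.4]
opening: 0.0155
grasp_force: 30.0
```

It has cleared the lip without force. I'll continue drawing off.

Emit:
drive_tool:
  rows:
    - [[0,-0.03,0],[0,0,0],0]
    - [[0,-0.06,0],[0,0,0],0]
    - [[0,-0.1,0],[0,0,0],0]
    - [[0,-0.14,0],[0,0,0],0]
    - [[0,-0.17,0],[0,0,0],0]

```text
time: 18.62
tcp_pos: [0.5562, 0.1757, 0.2154]
orientation: [0.286, 3.129, 0.0]
ft_force: [-0.9, 0.2, -4.7]
opening: 0.0156
grasp_force: 30.0
```

Emit:
drive_tool:
  rows:
    - [[0,-0.08,0],[0,0,0],0]
    - [[0,-0.18,0],[0,0,0],0]
    - [[0,-0.3,0],[0,0,0],0]
    - [[0,-0.44,0],[0,0,0],0]
    - [[0,-0.6,0],[0,0,0],0]

```text
time: 19.25
tcp_pos: [0.5473, 0.1279, 0.2154]
orientation: [-0.286, -3.129, 0.0]
ft_force: [-0.4, -0.0, -4.0]
opening: 0.0158
grasp_force: 30.0
```

The frame is clear of the stand. I'll raise it 50 mm and carry it towards the box, turning it to the box's direction.

Emit:
drive_tool:
  rows:
    - [[0,-0.2,-0.15],[0,0,0],0]
    - [[0,-0.4,-0.3],[0,0,0],0]
    - [[0,-0.6,-0.45],[0,0,0],0]
    - [[0,-0.8,-0.6],[0,0,0],0]
    - [[0,-1,-0.6],[0,0,0],0]

```text
time: 19.88
tcp_pos: [0.5336, 0.0492, 0.2649]
orientation: [0.286, 3.126, 0.002]
ft_force: [-0.4, -0.3, -4.1]
opening: 0.0154
grasp_force: 30.0
```

Emit:
drive_tool:
  rows:
    - [[0,-0.2,0],[0,0,0],0]
    - [[0,-0.4,0],[0,0,0],0]
    - [[0,-0.6,0],[0,0,0],0]
    - [[0,-0.8,0],[0,0,0],0]
    - [[0,-1,0],[0,0,0],0]

```text
time: 20.5
tcp_pos: [0.5183, -0.0296, 0.2633]
orientation: [-0.286, -3.128, 0.0]
ft_force: [0.8, 0.2, -3.7]
opening: 0.0157
grasp_force: 30.0
```

Emit:
drive_tool:
  rows:
    - [[-0.03,-0.2,0],[0,0,-0.007],0]
    - [[-0.06,-0.4,0],[0,0,-0.014],0]
    - [[-0.1,-0.6,0],[0,0,-0.021],0]
    - [[-0.15,-0.8,0],[0,0,-0.028],0]
    - [[-0.19,-1,0],[0,0,-0.0336],0]

```text
time: 21.12
tcp_pos: [0.5189, -0.1111, 0.2633]
orientation: [-0.047, 3.141, 0.0]
ft_force: [-0.2, 1.1, -3.1]
opening: 0.0155
grasp_force: 30.0
```

Emit:
drive_tool:
  rows:
    - [[0,-0.2,0],[0,0,0],0]
    - [[0,-0.4,0],[0,0,0],0]
    - [[0,-0.6,0],[0,0,0],0]
    - [[0,-0.8,0],[0,0,0],0]
    - [[0,-0.9,0],[0,0,0],0]

```text
time: 21.75
tcp_pos: [0.5211, -0.1831, 0.2632]
orientation: [0.044, -3.141, -0.0]
ft_force: [-1.2, -0.4, -5.2]
opening: 0.0161
grasp_force: 30.0
```

```bash
python3 - <<'E'
from h import *
rel([.4963,-.2273,.2634],91.5)
def rect(n,q):
    c,s,a=cv2.minAreaRect(q[:,:2].astype(np.float32));print(n,len(q),np.round(c,4),np.round(s,4),round(a,1),'z',np.percentile(q[:,2],[5,50,95]).round(4))
for n in('top','side','wrist'):
    d=grab(n);P=pts(d);h=cv2.cvtColor(d['pixels'],cv2.COLOR_BGR2HSV)
    ok=(d['depth']>0)&(np.hypot(P[...,0]-.4963,P[...,1]+.21)<.13)
    br=ok&(h[...,0]<14)&(h[...,1]>90)&(P[...,2]>.307)&(P[...,2]<.33)
    if br.sum()>10: rect(n+' frametop',P[br])
    fr=ok&(P[...,2]>.12)&(P[...,2]<.25);
    if fr.sum()>10: rect(n+' framebody',P[fr])
    rim=ok&(P[...,2]>.069)&(P[...,2]<.08)&(h[...,1]<70)
    if rim.sum()>10: rect(n+' rim',P[rim])
    for nm,lo,hi in(('blue',95,130),('green',45,85),('brown',8,25)):
        k=ok&(h[...,0]>=lo)&(h[...,0]<=hi)&(h[...,1]>90)&(P[...,2]<.1)&(P[...,2]>(.08 if nm!='green' else .003))
        if k.sum()>10: rect(n+' '+nm,P[k])
    cv2.imwrite('pics/%s5.png'%n,d['pixels'])
E
```

```text
shift frac [ 0.3247 -0.544  -0.0026] turn frac [ 0.     -0.      0.0003] deg [ 0.   -0.01  0.1 ] tcp [ 0.5211 -0.1831  0.2632] F [-1.25 -0.37 -5.17] j6 -1.499 t 21.75
top frametop 46 [ 0.4732 -0.1813] [0.0112 0.0305] 87.7 z [0.3149 0.3177 0.3225]
top framebody 72 [ 0.4765 -0.1746] [0.0495 0.0173] 26.4 z [0.1404 0.1935 0.2459]
top rim 87 [ 0.4584 -0.228 ] [0.0809 0.0986] 3.3 z [0.07   0.074  0.0787]
top blue 63 [ 0.4429 -0.1973] [0.0294 0.0202] 2.0 z [0.081  0.0862 0.0914]
top green 94 [ 0.4698 -0.2324] [0.0189 0.0816] 89.6 z [0.006  0.0126 0.021 ]
top brown 136 [ 0.4647 -0.2589] [0.0683 0.0208] 1.6 z [0.0819 0.0873 0.0926]
side frametop 205 [ 0.5215 -0.1793] [0.0282 0.1267] 87.4 z [0.3077 0.3166 0.3223]
side framebody 1435 [ 0.5204 -0.1704] [0.1309 0.0346] 6.7 z [0.1388 0.1935 0.2447]
side rim 243 [ 0.4978 -0.2286] [0.1571 0.1041] 1.8 z [0.0697 0.0749 0.0791]
side blue 225 [ 0.4962 -0.1969] [0.1378 0.023 ] 1.5 z [0.0807 0.0887 0.0913]
side brown 106 [ 0.4972 -0.2606] [0.1335 0.0277] 1.5 z [0.0806 0.0886 0.0917]
wrist frametop 6139 [ 0.5003 -0.185 ] [0.088  0.0158] 1.4 z [0.3172 0.3184 0.3194]
wrist framebody 642 [ 0.4967 -0.1676] [0.0925 0.0172] 20.9 z [0.2232 0.2262 0.2283]
wrist rim 1605 [ 0.4979 -0.2316] [0.1556 0.0973] 1.4 z [0.0725 0.0747 0.0763]
wrist blue 941 [ 0.4963 -0.2001] [0.1344 0.0196] 1.4 z [0.0857 0.087  0.0883]
wrist green 1638 [ 0.4971 -0.2323] [0.1372 0.0194] 1.4 z [0.0115 0.0129 0.0143]
wrist brown 212 [ 0.5003 -0.2616] [0.1295 0.0199] 1.5 z [0.0806 0.0854 0.0878]
```

The wrist view gives box rim centre (0.498,-0.2316) and pad centre (0.497,-0.2323), with the frame at y = -0.185 and parallel within 0.1°. I need a shift of about (-23.5, -47) mm. I'll move, then re-check.

Emit:
drive_tool:
  rows:
    - [[0.08,-0.15,0],[0,0,0],0]
    - [[0.16,-0.3,0],[0,0,0],0]
    - [[0.24,-0.45,0],[0,0,0],0]
    - [[0.31,-0.57,0],[0,0,0],0]
    - [[0.31,-0.57,0],[0,0,0],0]

```text
time: 22.52
tcp_pos: [0.4971, -0.2291, 0.2634]
orientation: [-0.043, 3.141, -0.0]
ft_force: [-0.7, 0.4, -3.3]
opening: 0.0159
grasp_force: 30.0
```

```bash
cat > chk.py <<'E'
from h import *
s=sense();print(s['tcp_pos'].round(4),s['ft_force'].round(1),s['time'])
zt=s['tcp_pos'][2]+.0553
def rect(n,q):
    c,sz,a=cv2.minAreaRect(q[:,:2].astype(np.float32));print(n,len(q),np.round(c,4),np.round(sz,4),round(a,1),'z',np.percentile(q[:,2],[5,50,95]).round(4))
for n in('top','side','wrist'):
    d=grab(n);P=pts(d);h=cv2.cvtColor(d['pixels'],cv2.COLOR_BGR2HSV)
    ok=(d['depth']>0)&(np.hypot(P[...,0]-.4963,P[...,1]+.22)<.13)
    for nm,k in(('frametop',(h[...,0]<14)&(h[...,1]>90)&(abs(P[...,2]-zt)<.008)),('rim',(P[...,2]>.069)&(P[...,2]<.08)&(h[...,1]<70)),('blue',(abs(h[...,0]-112.)<18)&(h[...,1]>90)&(abs(P[...,2]-.087)<.006)),
      ('tan',(abs(h[...,0]-16.)<9)&(h[...,1]>90)&(abs(P[...,2]-.087)<.006)),('green',(abs(h[...,0]-65.)<20)&(h[...,1]>90)&(P[...,2]<.06)&(P[...,2]>.003))):
        k=cv2.morphologyEx((k&ok).astype(np.uint8),cv2.MORPH_OPEN,np.ones((2,2)))>0
        if k.sum()>10: rect(n+' '+nm,P[k])
E
python3 chk.py
```

```text
[ 0.4971 -0.2291  0.2634] [-0.7  0.4 -3.3] 22.525
top frametop 55 [ 0.4279 -0.1571] [0.0332 0.2864] 11.4 z [-2.000e-04  3.184e-01  3.224e-01]
top rim 40 [ 0.4274 -0.2319] [0.1175 0.0375] 69.3 z [-0.0018  0.0688  0.0783]
top blue 84 [ 0.4487 -0.2023] [0.0232 0.0457] 88.8 z [0.059  0.0854 0.0914]
top green 64 [ 0.4484 -0.2288] [0.0493 0.0203] 9.5 z [0.0059 0.0127 0.1436]
side frametop 140 [ 0.4936 -0.2188] [0.1216 0.0208] 1.4 z [0.3087 0.3157 0.3221]
side rim 234 [0.3521 0.2203] [0.173  1.2041] 17.4 z [0.0631 0.0716 0.0777]
side blue 212 [ 0.4951 -0.1948] [0.1341 0.0292] 8.6 z [0.0785 0.0879 0.0915]
side tan 211 [0.3391 0.2107] [0.1323 1.2169] 18.4 z [0.0781 0.0883 0.092 ]
wrist frametop 6209 [ 0.5788 -0.2189] [0.2981 0.0304] 2.9 z [0.3172 0.3186 0.3197]
wrist rim 1650 [ 0.5118 -0.2279] [0.1825 0.1138] 1.4 z [0.0002 0.0744 0.0762]
wrist blue 1626 [ 0.492  -0.1979] [0.1345 0.0424] 11.4 z [0.0852 0.087  0.0886]
wrist tan 61 [ 0.4906 -0.2697] [0.1009 0.0026] 1.4 z [0.0861 0.087  0.088 ]
wrist green 101 [ 0.4318 -0.2316] [0.0061 0.0201] 1.4 z [0.0108 0.0128 0.1733]
```

```bash
sed -i 's/^        k=cv2.morph.*/        k=k\&ok/' chk.py; python3 chk.py
```

```text
[ 0.4977 -0.2282  0.2633] [ 0.1  0.  -3.1] 22.675
top frametop 55 [ 0.4494 -0.2283] [0.0139 0.0272] 87.0 z [0.3143 0.3185 0.3224]
top rim 68 [ 0.435  -0.2204] [0.1005 0.076 ] 46.3 z [0.0693 0.0745 0.0782]
top blue 82 [ 0.451  -0.1974] [0.0452 0.0199] 0.1 z [0.0827 0.0863 0.0913]
top green 62 [ 0.4525 -0.2297] [0.0493 0.0165] 7.7 z [0.0056 0.0123 0.0181]
side frametop 159 [ 0.4968 -0.2201] [0.1266 0.0202] 1.4 z [0.311  0.3169 0.3223]
side rim 240 [ 0.4971 -0.2269] [0.1562 0.1022] 2.3 z [0.0695 0.0754 0.0791]
side blue 203 [ 0.4972 -0.1961] [0.1359 0.0226] 2.2 z [0.083  0.0888 0.0916]
side tan 219 [ 0.4986 -0.2595] [0.0265 0.1387] 89.3 z [0.0822 0.0886 0.0922]
wrist frametop 6230 [ 0.4773 -0.2354] [0.0882 0.0259] 1.6 z [0.3173 0.3185 0.3196]
wrist rim 1716 [ 0.4975 -0.2311] [0.1556 0.0981] 1.5 z [0.0724 0.0747 0.0763]
wrist blue 1621 [ 0.4953 -0.1992] [0.1323 0.0199] 2.4 z [0.0858 0.087  0.0883]
wrist tan 224 [ 0.4992 -0.2703] [0.1347 0.0188] 9.2 z [0.0856 0.0871 0.0881]
wrist green 102 [ 0.4314 -0.2327] [0.0072 0.0199] 1.7 z [0.0114 0.0129 0.0144]
```

```bash
python3 - <<'E'
from h import *
d=grab('wrist');P=pts(d);h=cv2.cvtColor(d['pixels'],cv2.COLOR_BGR2HSV);print(sense()['tcp_pos'].round(4))
a=np.radians(1.45);u=np.array([np.cos(a),np.sin(a)]);n=np.array([-u[1],u[0]])
O=np.array([.4977,-.2313]);L=P[...,:2]-O;lx=L@u;ly=L@n
ok=(d['depth']>0)&(abs(lx)<.1)&(abs(ly)<.08)
def st(nm,k):print(nm,k.sum(),'along',(1000*np.percentile(lx[k],[1,99])).round(1),'across',(1000*np.percentile(ly[k],[1,5,50,95,99])).round(1))
f=ok&(abs(P[...,2]-.3185)<.003);st('frame',f);print('hue',np.percentile(h[...,0][f],[5,50,95]))
for x0 in np.arange(-.06,.05,.02): st(f'f{x0:.2f}',f&(lx>x0)&(lx<x0+.02)&(h[...,0]<14))
r_=ok&(abs(P[...,2]-.075)<.003);st('rim',r_)
for lo,hi in((-.051,-.04),(-.022,-.01),(.01,.022),(.04,.051)): st('wall',r_&(ly>lo)&(ly<hi)&(h[...,1]<70)&(abs(lx)<.07))
st('green',ok&(abs(h[...,0]-65.)<20)&(h[...,1]>90)&(P[...,2]<.02))
E
```

```text
[ 0.4977 -0.228   0.2633]
frame 6646 along [-63.9  22.1] across [-11.1  -6.    1.5   8.9  14.1]
hue [ 7. 10. 12.]
f-0.06 1927 along [-59.7 -40.2] across [-6.  -5.3  1.5  8.5  9.2]
f-0.04 1735 along [-39.9 -20.2] across [-5.9 -5.3  1.6  8.5  9.1]
f-0.02 1212 along [-19.8  -7.5] across [-14.4 -10.3   1.2  10.2  15. ]
f0.00 875 along [ 8.1 19.8] across [-6.4 -5.8  1.8  8.9  9.5]
f0.02 192 along [20.  23.2] across [-6.3 -5.8  0.9  8.6  9.5]Traceback (most recent call last):
  File "<stdin>", line 8, in <module>
  File "<stdin>", line 6, in st
    return _quantile_unchecked(
        a, q, axis, out, overwrite_input, method, keepdims, weights)
    return _ureduce(a,
                    func=_quantile_ureduce_func,
    ...<5 lines>...
                    overwrite_input=overwrite_input,
                    method=method)
    r = func(a, **kwargs)
    result = _quantile(arr,
                       quantiles=q,
    ...<2 lines>...
                       out=out,
                       weights=wgt)
    slices_having_nans = np.isnan(arr[-1, ...])
                                  ~~~^^^^^^^^^
IndexError: index -1 is out of bounds for axis 0 with size 0
```

The frame is parallel to the slot and only 1.6 mm off across it. I'll correct that and go down, checking force at the slot entry.

Emit:
drive_tool:
  rows:
    - [[0,-0.02,0.1],[0,0,0],0]
    - [[0,-0.02,0.2],[0,0,0],0]
    - [[0,-0.02,0.35],[0,0,0],0]
    - [[0,-0.02,0.5],[0,0,0],0]
    - [[0,-0.02,0.55],[0,0,0],0]

```text
time: 23.5
tcp_pos: [0.4969, -0.2297, 0.2178]
orientation: [0.045, -3.139, -0.001]
ft_force: [0.1, -0.1, -3.6]
opening: 0.016
grasp_force: 30.0
```

Emit:
drive_tool:
  rows:
    - [[0,0,0.05],[0,0,0],0]
    - [[0,0,0.1],[0,0,0],0]
    - [[0,0,0.15],[0,0,0],0]
    - [[0,0,0.2],[0,0,0],0]
    - [[0,0,0.25],[0,0,0],0]

```text
time: 24.12
tcp_pos: [0.4976, -0.2299, 0.1991]
orientation: [-0.045, 3.141, -0.0]
ft_force: [0.3, -0.0, -3.8]
opening: 0.0162
grasp_force: 30.0
```

Emit:
drive_tool:
  rows:
    - [[0,0,0.05],[0,0,0],0]
    - [[0,0,0.1],[0,0,0],0]
    - [[0,0,0.15],[0,0,0],0]
    - [[0,0,0.2],[0,0,0],0]
    - [[0,0,0.25],[0,0,0],0]

```text
time: 24.75
tcp_pos: [0.4976, -0.2299, 0.1791]
orientation: [-0.045, 3.141, -0.0]
ft_force: [-0.6, 0.3, -3.6]
opening: 0.0154
grasp_force: 30.0
```

Emit:
drive_tool:
  rows:
    - [[0,0,0.06],[0,0,0],0]
    - [[0,0,0.12],[0,0,0],0]
    - [[0,0,0.18],[0,0,0],0]
    - [[0,0,0.24],[0,0,0],0]
    - [[0,0,0.28],[0,0,0],0]

```text
time: 25.38
tcp_pos: [0.4975, -0.2299, 0.1565]
orientation: [0.045, -3.141, -0.0]
ft_force: [-0.3, -0.5, -3.6]
opening: 0.0157
grasp_force: 30.0
```

Emit:
drive_tool:
  rows:
    - [[0,0,0.015],[0,0,0],0]
    - [[0,0,0.03],[0,0,0],0]
    - [[0,0,0.045],[0,0,0],0]
    - [[0,0,0.055],[0,0,0],0]
    - [[0,0,0.055],[0,0,0],0]

```text
time: 26.0
tcp_pos: [0.4976, -0.2298, 0.1525]
orientation: [0.045, -3.141, -0.0]
ft_force: [-0.1, -1.3, -2.7]
opening: 0.016
grasp_force: 30.0
```

Emit:
drive_tool:
  rows:
    - [[0,0,0.01],[0,0,0],0]
    - [[0,0,0.02],[0,0,0],0]
    - [[0,0,0.03],[0,0,0],0]
    - [[0,0,0.04],[0,0,0],0]
    - [[0,0,0.04],[0,0,0],0]

```text
time: 26.62
tcp_pos: [0.4976, -0.2299, 0.1493]
orientation: [0.045, -3.141, -0.0]
ft_force: [0.1, 0.5, -4.8]
opening: 0.0156
grasp_force: 30.0
```

Emit:
drive_tool:
  rows:
    - [[0,0,0.005],[0,0,0],0]
    - [[0,0,0.01],[0,0,0],0]
    - [[0,0,0.015],[0,0,0],0]
    - [[0,0,0.02],[0,0,0],0]
    - [[0,0,0.02],[0,0,0],0]

```text
time: 27.25
tcp_pos: [0.4976, -0.2299, 0.1477]
orientation: [0.045, -3.141, -0.0]
ft_force: [0.2, 0.3, -3.8]
opening: 0.0155
grasp_force: 30.0
```

Emit:
drive_tool:
  rows:
    - [[0,0,0.004],[0,0,0],0]
    - [[0,0,0.008],[0,0,0],0]
    - [[0,0,0.012],[0,0,0],0]
    - [[0,0,0.012],[0,0,0],0]
    - [[0,0,0.012],[0,0,0],0]

```text
time: 27.88
tcp_pos: [0.4977, -0.2299, 0.1469]
orientation: [-0.045, 3.141, -0.0]
ft_force: [-0.3, -0.5, -1.6]
opening: 0.0157
grasp_force: 30.0
```

Emit:
drive_tool:
  rows:
    - [[0,0,0.003],[0,0,0],0]
    - [[0,0,0.006],[0,0,0],0]
    - [[0,0,0.008],[0,0,0],0]
    - [[0,0,0.008],[0,0,0],0]
    - [[0,0,0.008],[0,0,0],0]

```text
time: 28.5
tcp_pos: [0.4978, -0.2299, 0.1463]
orientation: [-0.045, 3.141, -0.0]
ft_force: [0.6, 0.3, -0.5]
opening: 0.0158
grasp_force: 30.0
```

The pad now carries nearly all the weight: the load fell from about 4 to 0.5 N within 1 mm. I'll release.

Emit:
drive_tool:
  rows:
    - [[0,0,0],[0,0,0],0.2]
    - [[0,0,0],[0,0,0],0.25]
    - [[0,0,0],[0,0,0],0.4]
    - [[0,0,0],[0,0,0],0.6]
    - [[0,0,0],[0,0,0],0.6]

```text
time: 29.12
tcp_pos: [0.4976, -0.2299, 0.1461]
orientation: [-0.045, 3.141, -0.0]
ft_force: [0.1, -0.9, -0.0]
opening: 0.0442
grasp_force: 0.0
```

```bash
python3 - <<'E'
from h import *
s=sense();print(s['tcp_pos'].round(4),s['ft_force'].round(1),s['opening'])
d=grab('wrist');P=pts(d)
a=np.radians(1.45);u=np.array([np.cos(a),np.sin(a)]);n=np.array([-u[1],u[0]])
L=P[...,:2]-[.4977,-.2313];lx=L@u;ly=L@n;z=P[...,2]
k=(d['depth']>0)&(lx>-.066)&(lx<-.02)&(abs(ly)<.03)&(abs(z-.203)<.008)
print('top edge',k.sum(),np.median(z[k]).round(4),'across',(1000*np.percentile(ly[k],[2,50,98])).round(1),'along min',(1000*np.percentile(lx[k],1)).round(1))
E
```

```text
[ 0.4976 -0.2299  0.1461] [ 0.1 -0.9 -0. ] 0.044167154426614744
top edge 4294 0.2014 across [-7.8 -0.3  7.4] along min -64.4
```

It stands centred and upright, with its top at 0.2014. I'll retreat straight up.

Emit:
drive_tool:
  rows:
    - [[0,0,0],[0,0,0],0.7]
    - [[0,0,-0.1],[0,0,0],0.7]
    - [[0,0,-0.3],[0,0,0],0.7]
    - [[0,0,-0.6],[0,0,0],0.7]
    - [[0,0,-0.9],[0,0,0],0.7]

```text
time: 29.8
tcp_pos: [0.4979, -0.23, 0.2203]
orientation: [-0.046, 3.14, -0.001]
ft_force: [0.3, -0.8, 0.3]
opening: 0.0607
grasp_force: 0.0
```

Emit:
drive_tool:
  rows:
    - [[0,0,-0.3],[0,0,0],0.7]
    - [[0,0,-0.6],[0,0,0],0.7]
    - [[0,0,-0.9],[0,0,0],0.7]
    - [[0,0,-0.9],[0,0,0],0.7]
    - [[0,0,-0.9],[0,0,0],0.7]

```text
time: 30.42
tcp_pos: [0.4972, -0.2296, 0.2899]
orientation: [0.045, -3.141, -0.001]
ft_force: [0.1, 0.3, 0.3]
opening: 0.0608
grasp_force: 0.0
```

```bash
python3 - <<'E'
from h import *
d=grab('wrist');s=grab('side')
cv2.imwrite('pics/end.png',np.vstack([cv2.resize(d['pixels'],(400,300)),cv2.resize(s['pixels'],(400,300))]));print(sense()['tcp_pos'],sense()['time'])
E
```

```text
[ 0.49706905 -0.22964979  0.28921955] 30.525
```

View pics/end.png

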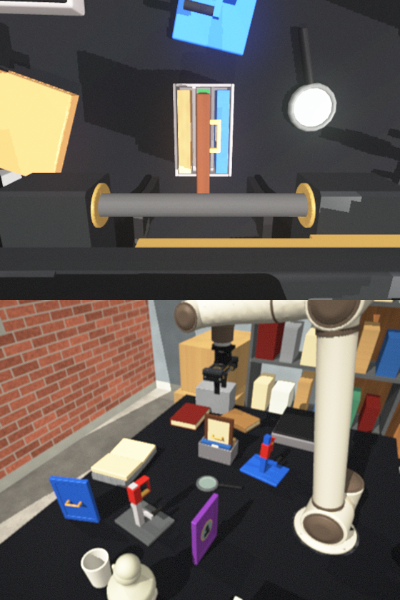

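The final view shows the frame upright in the middle slot at (203,130) with the green pad visible at (203,90). Both cases are in place, the gripper is clear above, and the rest of the scene is undisturbed. I'm handing in.

```bash
python3 -c "from h import *; print(r.close_job())"
```

```text
the job is handed in; nothing more can be done
None
```

The framed miniature is off its hook and standing upright on the green pad in the box's middle slot, handed in at about 30.5 s; my first grip closed just above the frame because the real fingertips sit about 30 mm above the reported TCP, so I re-gripped lower.

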